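# Fetch the candle from behind the salt and pepper

## Task

The small candle jar stands in the condiment tray behind the salt and pepper shakers. Set both shakers aside upright on the cork mat without shifting the candle, then stand the candle in the middle of the saucer while they wait there, and only then put each shaker back upright on the very spot in the tray where it stood at the start. Do not tip anything over, and leave the saucer, tin, garlic and cup where they are.

Things in the scene. Friction and masses are not known exactly. Their poses are not given: they have to be found in the camera images.
- salt: salt shaker: clear glass with white filling and red screw cap that bears a white dot on top; upright and round, 160 mm tall, glass 41 mm across up to 112 mm, cap 46 mm across from 112 to 160 mm height; loose, 0.19 kg. Origin at the centre of its underside, z up. Starts on one of the tray's two front places (either one)
- pepper: pepper shaker: like the salt but grey filling, a black dot on its red cap, and 150 mm tall (cap 46 mm across from 112 to 150 mm height); loose, 0.19 kg. Origin at the centre of its underside, z up. Starts on the other front place of the tray
- candle: candle in a round lidded glass jar, 46 mm across, 72 mm tall, loose, 0.16 kg; origin at the centre of its underside, z up. Starts on the tray's back place; the shakers before it stand too near for a gripper to come down on it
- tray: fixed wooden condiment tray, 124 mm (its x) by 130 mm (its y), its upper face 10 mm above its origin, which is the centre of its underside; a thin brass rail 28 mm high runs along its left, right and back (+x) edges, the front (-x) is open. Three dark round inlays, flush, mark the places in its frame: front at (-26, +34) and (-26, -34) mm, back at (+28, 0) mm. The shakers' and candle's starting spots lie within 3 mm of the inlays' centres
- mat: fixed cork mat, 110 mm (its x) by 150 mm (its y), 6 mm thick; origin at the centre of its underside: the side area for the shakers. A wall cabinet hangs over the back of the worktop (underside 540 mm above it, handles about 620 mm ahead of the robot's base): keep the wrist on this side of it
- saucer: loose white saucer with a red edge, 115 mm across, 18 mm high at the rim; its flat middle is 60 mm across and lies 8 mm above the origin, which is the centre of its underside
- tin: bystander: low food tin, 76 mm across, 58 mm tall, loose; origin at the centre of its underside
- garlic: bystander: garlic bulb, about 60 mm across and 58 mm tall, loose; origin under its centre
- mug: bystander: small espresso cup with a handle, 65 x 92 mm (handle along its -y), 49 mm tall, loose; origin at the underside, midway along the 92 mm

How it is judged (in metres and radians):
On the way, in this order (a step that is already met when the one before it is completed fails the run):
1. both shakers stand released and upright on the mat, the candle still in its place (within 20 mm) (x of salt in the frame of mat between -0.055 and 0.055 m and y of salt in the frame of mat between -0.075 and 0.075 m and z of salt in the frame of mat between 0.002 and 0.012 m and angle between each of salt, pepper's own z axis and vertical below 0.12 rad and linear speed of each of salt, pepper below 0.03 m/s and angular speed of each of salt, pepper below 0.8 rad/s and contact force between each of salt, pepper and the fingers below 0.2 N and x of pepper in the frame of mat between -0.055 and 0.055 m and y of pepper in the frame of mat between -0.075 and 0.075 m and z of pepper in the frame of mat between 0.002 and 0.012 m and distance of candle from where it was at the start of the episode below 0.02 m), for 0.2 s.
2. the candle stands released and upright in the middle of the saucer (within 15 mm), both shakers still on the mat (horizontal distance between candle and saucer below 0.015 m and z of candle in the frame of saucer between 0.004 and 0.014 m and angle between each of candle, salt, pepper's own z axis and vertical below 0.12 rad and linear speed of each of candle, salt, pepper below 0.03 m/s and angular speed of each of candle, salt, pepper below 0.8 rad/s and contact force between each of candle, salt, pepper and the fingers below 0.2 N and x of salt in the frame of mat between -0.055 and 0.055 m and y of salt in the frame of mat between -0.075 and 0.075 m and z of salt in the frame of mat between 0.002 and 0.012 m and x of pepper in the frame of mat between -0.055 and 0.055 m and y of pepper in the frame of mat between -0.075 and 0.075 m and z of pepper in the frame of mat between 0.002 and 0.012 m), for 0.2 s.
3. both shakers stand again, released and upright, each within 14 mm of where it stood at the start, the candle on the saucer (distance of each of salt, pepper from where it was at the start of the episode below 0.014 m and angle between each of salt, pepper, candle's own z axis and vertical below 0.12 rad and linear speed of each of salt, pepper, candle below 0.03 m/s and angular speed of each of salt, pepper, candle below 0.8 rad/s and contact force between each of salt, pepper, candle and the fingers below 0.2 N and horizontal distance between candle and saucer below 0.015 m and z of candle in the frame of saucer between 0.004 and 0.014 m), for 0.2 s.
At the end, for the whole second after the job is handed in: Each shaker stands upright (within 0.12 rad), at rest and released within 14 mm of its own starting spot in the tray; the candle stands upright, at rest and released on the saucer, within 15 mm of its centre (all of step 3); the robot touches nothing.
It fails at once if a shaker or the candle is tipped over (more than 0.6 rad) (angle between any of salt, pepper, candle's own z axis and vertical above 0.6 rad).
It fails at once if the saucer, tin, garlic or cup is shifted by more than 25 mm (distance of any of saucer, tin, garlic, mug from where it was at the start of the episode above 0.025 m).
It also fails if it takes over 120 s, if anything falls off the work surface, if the arm or the gripper's body presses on something with over 40 N, if the wrist force passes 120 N, or if a joint passes its speed limit or range.

## Robot

A 7-joint arm with a two-finger parallel gripper is mounted at the origin on a cart in front of the work surface, level with it; the furniture and walls round the work are solid. World frame = base frame: x ahead of the robot, y to its left, z up, the work surface at z = 0. Lengths are in mm, angles in rad, forces in N, time in s.
With the tool pointing down it reaches from about 425 to 1025 mm from the base axis. Payload 9.4 kg.
Tool frame: the origin (TCP) lies midway between the tips of the shut fingers; the grasp point (between the pads) lies arm.hold_point_z behind it (arm.hold_point_z is the distance from the TCP to the grasp point, in mm); z points along the fingers, y is the line along which they close (so a half turn about z gives the same grasp; the last joint's range is limited). The gripper opens to 93 mm and grips with 3 to 60 N. Pads are 15 mm wide; open, the fingers measure 128 mm over their backs; the gripper's body (75 mm by 188 mm) begins 65 mm behind the grasp point.
Start: joints at [1.127, 0.599, -0.003, 1.599, 0.002, 0.943, -0.08], TCP at [259.997, -676.776, 218.618] pointing down, gripper open.
Joint ranges: [-2.57, 2.57], [-0.35, 1.97], [-1.29, 1.29], [0.11, 2.56], [-1.05, 4.19], [0.11, 1.86], [-2.63, 2.63]. Speed limits (rad/s): [2.22, 2.22, 3.01, 3.01, 3.14, 3.14, 3.14].

## Interface

Orientations are given as a unit quaternion [x, y, z, w].
In Python, from bench import arm gives the robot as it stands.
- The arm moves only by the tool play_rows, never from a script. Its argument "commands" is one flat list of numbers, 5 for each row, row after row: the shift along the tool's x, y, z in cm, then the turn about the tool's z in rad, then the opening, from -1 (shut) to 1 (fully open). A call has 1 to 10 rows; each row shifts and turns the commanded pose from where the row before left it, along the tool's axes as they then stand; what a row does not reach is not made up. A row lasts 1/12 s, in which the tool goes at most 41.7 mm and 7.16 degrees, less where a joint would pass 70% of its speed; a pose out of reach is approached as far as the arm can. A call with a gripper value outside its range is refused whole. The fingers move at their own pace and stop on an object; "squeeze" is the grip in N (left out, the last holds). Time passes only in rows, so rows that do not move let the fingers close. It gives the time, the measured TCP pose, the force, the opening and the grip force at its end, in the units of the state.
- arm.get_state(): the state, without advancing time (a new reading comes with each control period).
- arm.snapshot(name): name is "scene" or "top"; returns (picture, depth): 400x640x3 uint8, red, green, blue; 400x640 float32, mm along the optical axis (not along the pixel's ray), 0 where there is no reading.
- arm.camera_model(name): a dict with "K" (3x3 intrinsics, pixels), "cam_to_world" (4x4, takes a point from camera to world coordinates). Camera axes: x right, y down, z forward; pixel columns grow to the right and rows downward; lengths in mm; the calibration is good to about 2 mm. A picture is of the moment at which its call begins. camera_model takes no time and is no camera call.
- arm.sign_off(): hands the job in; it is judged then, once.
Trained networks look in the newest picture that a camera, given by its name, has taken for a name from the list of things; names that differ only in an ending like _2 or _b are one class to them, and where a whole thing is asked for, a point or a joint stands for the part that bears it (a point fixed in the world has none). Each returns a list of dicts, best first, with "score" (0 to 1); they miss things now and then, are a little off and sometimes report something else, mostly with a low value. They report only what shows in the picture. A call takes as long as a camera call.
- arm.trace(camera, thing): "pixels" (400x640 bool, what is visible of it) and "box" ([left, top, right, bottom] in pixels, round what is visible of it).
The state is a dict: "time": time; "q": joint angles; "qd": joint speeds; "tau": joint torques, N m; "position": TCP position; "orientation": TCP orientation; "contact_force": force on the tool from outside, world axes, zero at the start; "ft_torque": the same for the moment, N m; "grip_width": finger opening in mm; "finger_force": force on a finger pad.
Only numpy, scipy, OpenCV 4.12 (cv2) and the standard library are available. Lean on these libraries where they do the work, as an engineer would, in place of code of your own. Each camera call takes 0.05 s, during which the arm holds its last target. There are 200 camera calls.

## Working session

There is one attempt and no reset: what is moved stays moved. The work goes in short steps, Python scripts to look and compute and a tool call to move; the robot and the scene stay as the last step left them, time stands still between calls to the robot, and variables do not carry over. Pictures are saved under pics/ and viewed, at most 14 in all, crops included, and the job is handed in when it is done.

Besides the shell and the picture viewer there is one more tool, called after "Emit:" as name(argument=value, ...), one argument or row to a line, values as JSON. play_rows: Moves the arm, as the interface text tells. Its arguments: {"type":"object","properties":{"commands":{"type":"array"},"squeeze":{"type":"number"}},"required":["commands"]}

```bash
mkdir -p pics; ls
cat > h.py <<'E'
import numpy as np, cv2
from bench import arm
def cloud(cam,depth):
    m=arm.camera_model(cam);K=np.array(m["K"]);T=np.array(m["cam_to_world"])
    v,u=np.mgrid[0:400,0:640]
    p=np.stack([(u-K[0,2])/K[0,0]*depth,(v-K[1,2])/K[1,1]*depth,depth],-1)
    return p@T[:3,:3].T+T[:3,3]
E
python3 - <<'E'
from h import *
s=arm.get_state();print(s,arm.hold_point_z)
for c in("scene","top"):
    im,d=arm.snapshot(c);cv2.imwrite(f"pics/{c}0.png",im[...,::-1]);P=cloud(c,d)
    print(c,np.round(arm.camera_model(c)["cam_to_world"],2).tolist(),np.array(arm.camera_model(c)["K"]).tolist())
    for t in "salt pepper candle tray mat saucer tin garlic mug".split():
        for r in arm.trace(c,t)[:2]:
            m=r["pixels"]&(d>0);q=P[m]
            if len(q)<5: continue
            zt=np.percentile(q[:,2],95);top=q[abs(q[:,2]-zt)<6]
            print(t,round(r["score"],2),r["box"],len(q),"ztop",zt.round(1),"top xy mid",((top.min(0)+top.max(0))/2).round(1)[:2],"ext",np.ptp(top,axis=0).round(0)[:2],"all",np.percentile(q,[2,98],axis=0).round(0).tolist())
E
```

```text
pics
{'time': 0.0, 'q': array([ 1.12729503,  0.6001146 , -0.0025236 ,  1.60011465,  0.00182137,
        0.9428727 , -0.07978301]), 'qd': array([ 0.00030691, -0.00123396, -0.00039041, -0.0007426 ,  0.00141254,
       -0.00175779,  0.00102671]), 'tau': array([ 1.53738674e-03, -7.65075660e+01,  1.49790231e+00, -2.52343476e+01,
       -5.24234539e-02,  1.69721001e-02,  1.45108165e-04]), 'position': array([ 259.80558594, -676.34477448,  217.77328479]), 'orientation': array([ 9.83222360e-01,  1.82409490e-01, -2.18830266e-04, -7.21451629e-04]), 'contact_force': array([ 0.20084596, -0.71306711,  0.23091842]), 'ft_torque': array([0.0228136 , 0.02149908, 0.00964535]), 'finger_force': 0.0, 'grip_width': 92.99392507242574} 18.8
scene [[0.7, -0.44, 0.57, 39.89], [-0.71, -0.45, 0.54, -480.24], [0.02, -0.78, -0.63, 565.51], [0.0, 0.0, 0.0, 1.0]] [[383.6632367774089, 0.0, 318.8992490757747], [0.0, 383.6632367774089, 202.89547202840174], [0.0, 0.0, 1.0]]
salt 0.61 [201.6, 146.9, 245.9, 171.7] 835 ztop 17.8 top xy mid [492.6 298.7] ext [113. 117.] all [[441.0, 246.0, 2.0], [544.0, 355.0, 19.0]]
salt 0
[... 2812 characters left out ...]
1.8, 454.4, 225.6] 2408 ztop 7.7 top xy mid [ 500.1 -299.3] ext [116. 155.] all [[447.0, -371.0, 1.0], [553.0, -227.0, 8.0]]
saucer 0.95 [176.7, 179.9, 219.6, 227.0] 1531 ztop 16.6 top xy mid [495.4 295.3] ext [110. 114.] all [[443.0, 245.0, 1.0], [547.0, 348.0, 17.0]]
tin 0.77 [237.5, 147.1, 270.9, 185.1] 789 ztop 57.0 top xy mid [580.4 142. ] ext [73. 75.] all [[545.0, 106.0, 10.0], [614.0, 177.0, 58.0]]
garlic 0.84 [360.8, 218.5, 381.9, 240.0] 340 ztop 48.6 top xy mid [ 425.8 -149.9] ext [27. 22.] all [[402.0, -170.0, 24.0], [449.0, -124.0, 53.0]]
mug 0.83 [349.8, 150.3, 385.2, 175.1] 619 ztop 48.4 top xy mid [ 598.5 -146. ] ext [63. 85.] all [[569.0, -189.0, -1.0], [627.0, -106.0, 49.0]]
```

Run:
```python
import cv2,numpy as np
a=cv2.imread("pics/top0.png")[130:250,160:460];cv2.imwrite("pics/v1.png",cv2.resize(a,(800,320),interpolation=cv2.INTER_CUBIC))
b=cv2.imread("pics/scene0.png")[120:340,180:480];cv2.imwrite("pics/v2.png",cv2.resize(b,(800,587),interpolation=cv2.INTER_CUBIC))
```

```text
(no output)
```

View pics/v1.png

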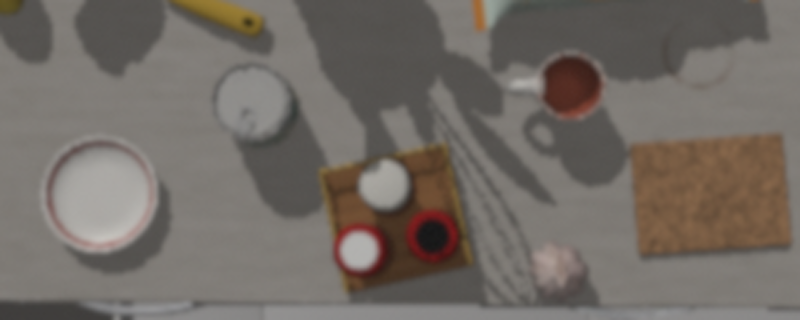

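View pics/v2.png

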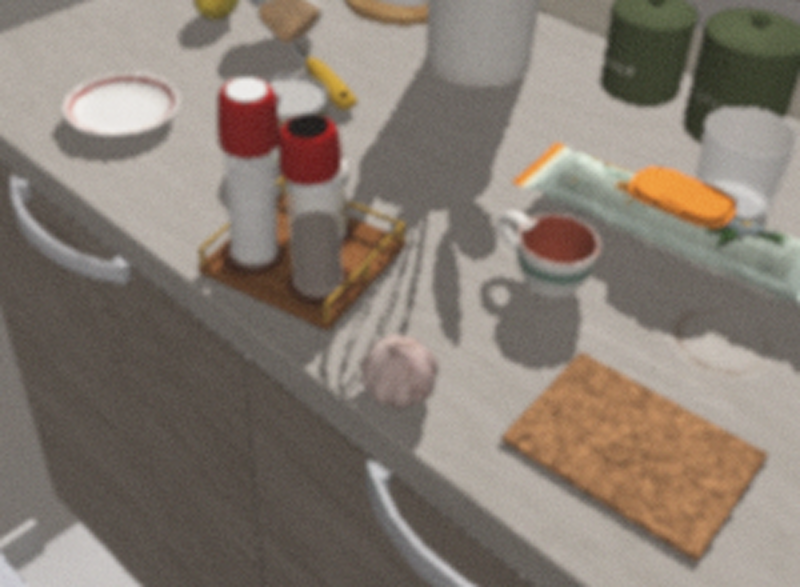

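The top view shows the salt (white dot) at crop (358,248), the pepper (black dot) at (433,236) and the candle lid at (385,185). The saucer is at far left and the mat at far right. The scene view confirms that order, and both views give a salt top of about 171 mm and a pepper top of about 161 mm. Next I'll refine the centres with circle fits.

```bash
cat >> h.py <<'E'
def ray(cam,u,v,z):
    m=arm.camera_model(cam);K=np.array(m["K"]);T=np.array(m["cam_to_world"])
    d=T[:3,:3]@[(u-K[0,2])/K[0,0],(v-K[1,2])/K[1,1],1];t=(z-T[2,3])/d[2]
    return (T[:3,3]+t*d)[:2].round(1)
def go(x,y,yaw=None):
    "tool-axis cm to go to x,y and turn so that tool y points at world angle yaw"
    s=arm.get_state();from scipy.spatial.transform import Rotation as R
    M=R.from_quat(s["orientation"]).as_matrix();a=np.arctan2(M[1,1],M[0,1])
    d=M.T@[x-s["position"][0],y-s["position"][1],0]
    print("t",round(s["time"],2),"pos",s["position"].round(1),"yaw",a.round(3),"tilt",np.round(M[:2,2],4),"cm",(d/10).round(2),"turn",None if yaw is None else round(a-yaw,3),"q",s["q"].round(2),"w",round(s["grip_width"],1),"F",s["contact_force"].round(1))
E
python3 - <<'E'
from h import *
for c in("top","scene"):
    im=cv2.imread(f"pics/{c}0.png");_,d=arm.snapshot(c);P=cloud(c,d)
    for t,z in(("salt",170.5),("pepper",160.8),("candle",82),("saucer",17)):
        x0={"salt":(442,32),"pepper":(455,-29),"candle":(503,14),"saucer":(495,296)}[t]
        r=65 if t=="saucer" else 32
        m=(np.hypot(P[...,0]-x0[0],P[...,1]-x0[1])<r)&(abs(P[...,2]-z)<(3 if t!="saucer" else 5))
        v,u=np.nonzero(m)
        # top face resampled to metric plane, then enclosing circle
        h=cv2.minEnclosingCircle(np.array([ray(c,a,b,z) for a,b in zip(u,v)],np.float32))
        print(c,t,len(u),np.round(h[0],1),"r",round(h[1],1),"mean",P[m].mean(0).round(1))
    # dots by ray
go(442,32,.23)
E
```

```text
top salt 193 [443.6  30.2] r 19.4 mean [443.9  30.8 169.5]
top pepper 180 [455.2 -28.1] r 19.5 mean [455.7 -28.6 159.8]
top candle 193 [501.8  15.2] r 22.4 mean [502.2  15.3  80.8]
top saucer 415 [495.1 295. ] r 57.1 mean [494.5 297.1  14.9]
scene salt 172 [438.4  28.8] r 21.3 mean [440.4  30.  170.2]
scene pepper 182 [450.5 -28.9] r 20.6 mean [451.6 -29.  160.5]
scene candle 5 [ 5.127e+02 -2.000e-01] r 7.4 mean [514.1   1.2  80.5]
scene saucer 312 [492.3 297.3] r 58.4 mean [495.  307.   15.7]
t 1.1 pos [ 260.  -676.8  218.6] yaw -1.204 tilt [-0. -0.] cm [ 42.41 -59.64  -0.  ] turn -1.434 q [ 1.13  0.6  -0.    1.6   0.    0.94 -0.08] w 92.8 F [-0.4 -0.6  0.8]
```

Emit:
play_rows(
  commands=[3.2,-2.6,0,0,1,3.2,-2.6,0,0,1,3.2,-2.6,0,0,1,3.2,-2.6,0,0,1,3.2,-2.6,0,0,1,3.2,-2.6,0,0,1,3.2,-2.6,0,0,1,3.2,-2.6,0,0,1,3.2,-2.6,0,0,1,3.2,-2.6,0,0,1],
  squeeze=15,
)

```text
time: 1.93
position: [466.2, -317.5, 218.9]
orientation: [0.983, 0.182, 0.0, 0.0]
contact_force: [0.4, -0.8, 0.2]
grip_width: 93.2
finger_force: 0.0
```

Emit:
play_rows(
  commands=[0,0,0,-0.12,1,0,0,0,-0.12,1,0,0,0,-0.12,1,0,0,0,-0.12,1,0,0,0,-0.12,1,0,0,0,-0.12,1,0,0,0,-0.12,1,0,0,0,-0.12,1,0,0,0,-0.12,1,0,0,0,-0.12,1],
)

```text
time: 2.77
position: [465.5, -319.4, 218.8]
orientation: [0.706, 0.708, -0.0, 0.0]
contact_force: [0.1, 0.3, 0.3]
grip_width: 93.2
finger_force: 0.0
```

```bash
python3 -c "
from h import *
go(442,31,.21)"
```

```text
t 2.77 pos [ 465.5 -319.4  218.8] yaw 0.002 tilt [ 0.0002 -0.0003] cm [ 3.504e+01 -2.280e+00 -1.000e-02] turn -0.208 q [ 0.76  0.43 -0.36  1.96  0.21  0.79  0.29] w 93.2 F [0.1 0.3 0.3]
```

Emit:
play_rows(
  commands=[4,-0.25,0,0,1,4,-0.25,0,0,1,4,-0.25,0,0,1,4,-0.25,0,0,1,4,-0.25,0,0,1,4,-0.25,0,0,1,4,-0.25,0,0,1,4,-0.25,0,0,1,3,-0.25,0,-0.1,1,0,0,0,-0.1,1],
)

```text
time: 3.6
position: [444.3, 37.0, 219.4]
orientation: [0.63, 0.777, 0.001, 0.0]
contact_force: [0.7, -0.2, -0.0]
grip_width: 93.1
finger_force: 0.0
```

Run:
```python
from h import *
go(442,31,.21)
for c in("top","scene"):
    im,d=arm.snapshot(c);cv2.imwrite(f"pics/{c}1.png",im[...,::-1])
a=cv2.imread("pics/scene1.png")[60:280,180:480];cv2.imwrite("pics/v3.png",cv2.resize(a,(800,587)))
```

```text
t 3.6 pos [444.3  37.  219.4] yaw 0.208 tilt [0.0021 0.0021] cm [-0.54 -0.35 -0.  ] turn -0.002 q [ 0.19  0.3  -0.5   2.19  0.22  0.69 -0.26] w 93.1 F [ 0.7 -0.2 -0. ]
```

View pics/v3.png

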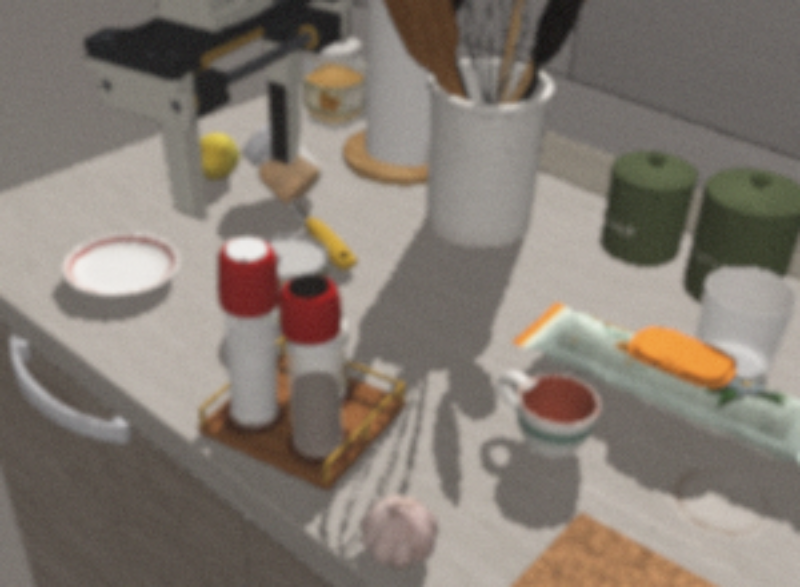

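The gripper is poised over the salt: fingertips are at crop (190,205) and (280,160), with the cap at (247,250) between and below them. Descending.

Emit:
play_rows(
  commands=[-0.5,-0.3,0,0,1,0,0,2,0,1,0,0,2,0,1,0,0,2,0,1,0,0,2,0,1,0,0,1.2,0,1,0,0,0,0,1],
)

```text
time: 4.28
position: [441.2, 23.3, 124.7]
orientation: [0.637, 0.771, -0.002, -0.001]
contact_force: [-0.3, 0.1, -0.7]
grip_width: 93.0
finger_force: 0.0
```

```bash
python3 -c "
from h import *
go(442,31,.21)"
```

```text
t 4.28 pos [441.2  23.3 124.7] yaw 0.191 tilt [-0.0037 -0.0011] cm [ 0.74  0.22 -0.  ] turn -0.019 q [ 0.11  0.45 -0.39  2.3   0.38  0.46 -0.4 ] w 93.0 F [-0.3  0.1 -0.7]
```

Emit:
play_rows(
  commands=[0,0,0,0,1,0,0,0,0,1,0,0,0,0,1],
)

```text
time: 4.53
position: [442.9, 24.8, 127.4]
orientation: [0.635, 0.772, 0.0, 0.001]
contact_force: [0.4, -0.1, 0.1]
grip_width: 93.0
finger_force: 0.0
```

```bash
python3 -c "
from h import *
go(442,31,.21)"
```

```text
t 4.53 pos [442.9  24.8 127.4] yaw 0.194 tilt [ 0.0014 -0.0001] cm [ 0.63  0.03 -0.  ] turn -0.016 q [ 0.11  0.44 -0.39  2.3   0.38  0.46 -0.4 ] w 93.0 F [ 0.4 -0.1  0.1]
```

Emit:
play_rows(
  commands=[0.6,0,0,0,1,0,0,0,0,1,0,0,0,0,1,0,0,0,0,1],
)

```text
time: 4.87
position: [441.3, 31.3, 126.9]
orientation: [0.634, 0.773, 0.0, 0.0]
contact_force: [-0.1, 0.0, 0.3]
grip_width: 93.2
finger_force: 0.0
```

Run:
```python
from h import *
go(442,31,.21)
im,d=arm.snapshot("scene");cv2.imwrite("pics/s2.png",cv2.resize(im[120:250,220:370,::-1],(690,598)))
```

```text
t 4.87 pos [441.3  31.3 126.9] yaw 0.196 tilt [ 0.0005 -0.    ] cm [-0.04  0.06  0.  ] turn -0.014 q [ 0.09  0.44 -0.39  2.3   0.38  0.46 -0.42] w 93.2 F [-0.1  0.   0.3]
```

View pics/s2.png

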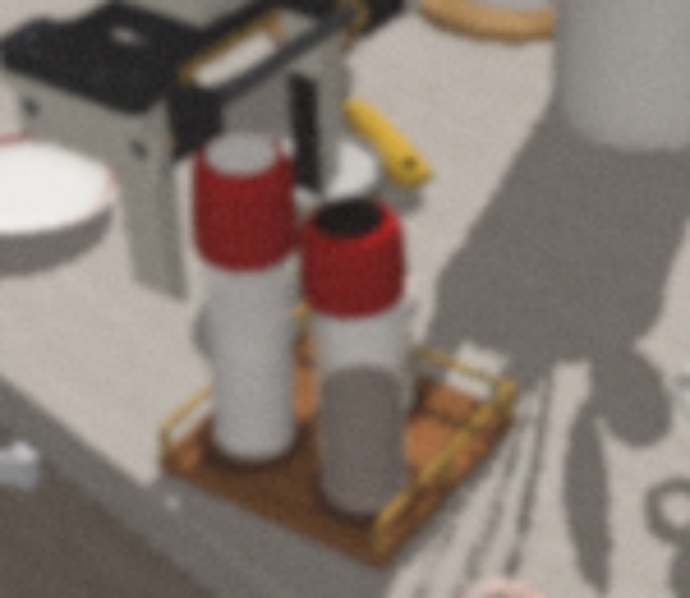

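The fingers straddle the salt cap: front tip at (160,290), rear at (320,185), cap centre at (245,215). Closing.

Emit:
play_rows(
  commands=[0,0,0,0,-1,0,0,0,0,-1,0,0,0,0,-1,0,0,0,0,-1,0,0,0,0,-1,0,0,0,0,-1,0,0,0,0,-1,0,0,0,0,-1],
  squeeze=20,
)

```text
time: 5.58
position: [441.3, 31.2, 126.6]
orientation: [0.635, 0.773, 0.0, 0.0]
contact_force: [0.6, -0.5, -0.8]
grip_width: 44.8
finger_force: 20.1
```

Emit:
play_rows(
  commands=[0,0,-0.5,0,-1,0,0,-1,0,-1,0,0,-1.5,0,-1,0,0,-2,0,-1,0,0,-2,0,-1,0,0,-1,0,-1,0,0,0,0,-1,0,0,0,0,-1],
)

```text
time: 6.25
position: [441.2, 31.0, 206.9]
orientation: [0.635, 0.773, 0.0, 0.0]
contact_force: [0.0, -0.5, -2.9]
grip_width: 45.2
finger_force: 20.0
```

```bash
python3 -c "
from h import *
go(500,-335,0)"
```

```text
t 6.25 pos [441.2  31.  206.9] yaw 0.196 tilt [ 0.001  -0.0002] cm [-3.704e+01 -1.350e+00  1.000e-02] turn 0.196 q [ 0.19  0.32 -0.5   2.21  0.24  0.66 -0.28] w 45.2 F [ 0.  -0.5 -2.9]
```

Emit:
play_rows(
  commands=[0,0,-2,0,-1,0,0,-3,0,-1,0,0,-3,0,-1,0,0,-1,0,-1,-2,-0.15,0,0,-1,-3,-0.15,0,0,-1,-3.5,-0.15,0,0,-1,-3.5,-0.15,0,0,-1,-3.5,-0.15,0,0,-1,-3.5,-0.15,0,0,-1],
)

```text
time: 7.08
position: [468.7, -158.7, 295.1]
orientation: [0.634, 0.773, -0.001, -0.001]
contact_force: [1.6, -0.0, -1.7]
grip_width: 44.9
finger_force: 20.0
```

Emit:
play_rows(
  commands=[-3.5,-0.15,0,0,-1,-3.5,-0.15,0,0,-1,-3.5,-0.15,0,0,-1,-3.5,-0.1,2,0,-1,-2.5,0,3,0,-1,-1,0,3,0,-1,0,0,3,0,-1,0,0,3,0,-1,0,0,0,0,-1,0,0,0,0,-1],
)

```text
time: 7.92
position: [496.8, -328.7, 154.4]
orientation: [0.634, 0.773, -0.0, -0.003]
contact_force: [0.4, -0.9, -0.5]
grip_width: 44.9
finger_force: 20.0
```

```bash
python3 -c "
from h import *
go(500,-335,0)"
```

```text
t 7.92 pos [ 496.8 -328.7  154.4] yaw 0.197 tilt [-0.0046  0.0027] cm [-0.68  0.19 -0.  ] turn 0.197 q [ 0.7   0.54 -0.31  1.94  0.25  0.7   0.44] w 44.9 F [ 0.4 -0.9 -0.5]
```

Emit:
play_rows(
  commands=[-0.6,0.2,1,0,-1,0,0,1,0,-1,0,0,0.5,0,-1,0,0,0.2,0,-1,0,0,0,0,-1,0,0,0,0,-1,0,0,0,0,-1],
)

```text
time: 8.5
position: [501.4, -335.2, 130.1]
orientation: [0.635, 0.773, 0.0, 0.0]
contact_force: [1.0, 0.3, -1.7]
grip_width: 44.7
finger_force: 20.0
```

Emit:
play_rows(
  commands=[0,0,0.2,0,-1,0,0,0.2,0,-1,0,0,0.1,0,-1,0,0,0,0,-1,0,0,0,0,-1],
)

```text
time: 8.92
position: [501.2, -335.1, 124.5]
orientation: [0.635, 0.773, -0.0, -0.0]
contact_force: [0.3, 0.1, -1.6]
grip_width: 44.8
finger_force: 20.0
```

Emit:
play_rows(
  commands=[0,0,0.1,0,-1,0,0,0,0,-1,0,0,0,0,-1],
)

```text
time: 9.17
position: [501.2, -335.1, 123.6]
orientation: [0.634, 0.773, -0.0, -0.0]
contact_force: [0.2, -0.2, -1.8]
grip_width: 44.6
finger_force: 20.0
```

Emit:
play_rows(
  commands=[0,0,0.1,0,-1,0,0,0,0,-1,0,0,0,0,-1],
)

```text
time: 9.42
position: [501.3, -335.2, 122.7]
orientation: [0.635, 0.773, -0.0, 0.0]
contact_force: [-0.3, -0.1, -1.3]
grip_width: 45.0
finger_force: 20.0
```

Emit:
play_rows(
  commands=[0,0,0.1,0,-1,0,0,0,0,-1,0,0,0,0,-1],
)

```text
time: 9.67
position: [501.7, -335.6, 122.5]
orientation: [0.635, 0.773, -0.0, 0.001]
contact_force: [-0.3, 0.9, 8.4]
grip_width: 44.8
finger_force: 20.0
```

Contact at z ≈ 122.6, as expected. Releasing, rising and heading for the pepper (TCP z 117).

Emit:
play_rows(
  commands=[0,0,-0.05,0,0,0,0,0,0,0.6,0,0,0,0,1,0,0,0,0,1,0,0,0,0,1,0,0,0,0,1,0,0,-2,0,1,0,0,-3,0,1,0,0,-4,0,1,0,0,0,0,1],
)

```text
time: 10.5
position: [504.1, -336.3, 218.5]
orientation: [0.635, 0.773, 0.001, 0.004]
contact_force: [0.7, -0.8, 0.3]
grip_width: 92.9
finger_force: 0.0
```

Run:
```python
from h import *
im,d=arm.snapshot("scene")
for t in("salt","pepper","mat"):
    for r in arm.trace("scene",t)[:2]: print(t,r["score"],r["box"],cloud("scene",d)[r["pixels"]&(d>0)].mean(0).round(0))
go(454,-29,.196)
cv2.imwrite("pics/s3.png",cv2.resize(im[80:340,200:520,::-1],(738,600)))
```

```text
salt 0.93 [424.6, 221.4, 471.4, 306.8] [ 490. -336.  107.]
pepper 0.57 [283.7, 161.2, 307.9, 227.9] [447. -32. 100.]
mat 0.83 [365.9, 252.1, 469.3, 328.4] [ 490. -298.    7.]
mat 0.57 [257.3, 185.5, 332.8, 242.7] [462.   3.  12.]
t 10.7 pos [ 500.6 -335.   211.4] yaw 0.196 tilt [-0.001   0.0003] cm [3.093e+01 1.380e+00 1.000e-02] turn -0.0 q [ 0.73  0.48 -0.34  1.88  0.21  0.82  0.48] w 93.2 F [-0.   0.  -0.1]
```

View pics/s3.png

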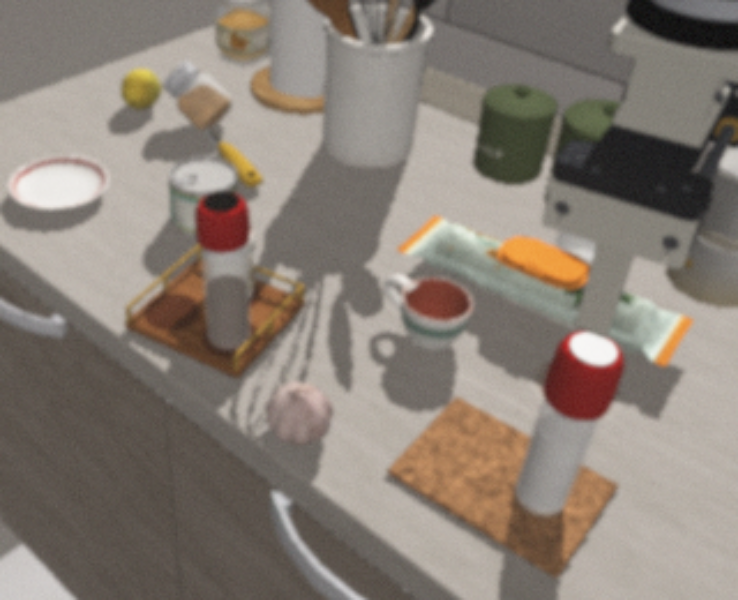

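The salt stands upright on the mat (base at (545,495)) and the pepper is still in the tray at (225,270). Moving to the pepper.

Emit:
play_rows(
  commands=[2.5,0.14,0,0,1,3.5,0.14,0,0,1,3.5,0.14,0,0,1,3.5,0.14,0,0,1,3.5,0.14,0,0,1,3.5,0.14,0,0,1,3.5,0.14,0,0,1,3.5,0.14,0,0,1,2.5,0.14,0,0,1,1.4,0.14,0,0,1],
)

```text
time: 11.53
position: [453.2, -26.3, 211.0]
orientation: [0.633, 0.774, -0.0, -0.001]
contact_force: [0.6, -0.4, 0.4]
grip_width: 93.1
finger_force: 0.0
```

Emit:
play_rows(
  commands=[0,0,1,0,1,0,0,1,0,1,0,0,0,0,1,0,0,0,0,1],
)

```text
time: 11.87
position: [453.9, -29.3, 191.0]
orientation: [0.634, 0.773, -0.001, -0.001]
contact_force: [0.3, -1.0, 0.4]
grip_width: 93.1
finger_force: 0.0
```

```bash
python3 -c "
from h import *
go(454,-29,.196)
im,d=arm.snapshot('top');P=cloud('top',d)
m=(np.hypot(P[...,0]-502,P[...,1]-15)<32)&(abs(P[...,2]-81)<4);print(m.sum(),P[m].mean(0))"
```

```text
t 11.87 pos [453.9 -29.3 191. ] yaw 0.196 tilt [-0.0031  0.0003] cm [ 0.02  0.02 -0.  ] turn 0.0 q [ 0.24  0.35 -0.39  2.21  0.22  0.63 -0.11] w 93.1 F [ 0.3 -1.   0.4]
0 [nan nan nan]<string>:5: RuntimeWarning: Mean of empty slice.
  ret = um.true_divide(
```

Emit:
play_rows(
  commands=[0,0,2,0,1,0,0,2,0,1,0,0,2,0,1,0,0,0.9,0,1,0,0,0,0,1,0,0,0,0,1,0,0,0,0,1],
)

```text
time: 12.5
position: [455.3, -29.4, 123.9]
orientation: [0.635, 0.773, 0.0, 0.0]
contact_force: [0.3, 0.6, -1.5]
grip_width: 92.9
finger_force: 0.0
```

Emit:
play_rows(
  commands=[0,0,0,0,-1,0,0,0,0,-1,0,0,0,0,-1,0,0,0,0,-1,0,0,0,0,-1,0,0,0,0,-1,0,0,0,0,-1,0,0,0,0,-1],
)

```text
time: 13.17
position: [454.8, -29.3, 123.1]
orientation: [0.635, 0.773, -0.0, -0.0]
contact_force: [0.3, 0.5, -0.5]
grip_width: 45.2
finger_force: 20.0
```

Emit:
play_rows(
  commands=[0,0,-0.5,0,-1,0,0,-1,0,-1,0,0,-1.5,0,-1,0,0,-2,0,-1,0,0,-2,0,-1,0,0,-1,0,-1,0,0,0,0,-1,0,0,0,0,-1],
)

```text
time: 13.83
position: [454.8, -29.5, 203.4]
orientation: [0.635, 0.773, 0.0, 0.0]
contact_force: [0.2, 0.0, -1.5]
grip_width: 45.1
finger_force: 20.0
```

```bash
python3 -c "
from h import *
go(500,-264,0)"
```

```text
t 13.83 pos [454.8 -29.5 203.4] yaw 0.196 tilt [ 0.0009 -0.0002] cm [-2.388e+01 -1.200e-01  1.000e-02] turn 0.196 q [ 0.26  0.33 -0.41  2.19  0.21  0.66 -0.1 ] w 45.1 F [ 0.2  0.  -1.5]
```

Emit:
play_rows(
  commands=[-2,0,0,0,-1,-3,0,0,0,-1,-3.5,0,0,0,-1,-3.5,0,0,0,-1,-3.5,0,0,0,-1,-3.5,0,0,0,-1,-2.9,-0.1,0,0,-1,-2,0,0,0,-1,0,0,0,0,-1,0,0,0,0,-1],
)

```text
time: 14.67
position: [499.5, -264.7, 201.4]
orientation: [0.635, 0.772, -0.0, -0.001]
contact_force: [-0.4, 0.4, -0.9]
grip_width: 45.1
finger_force: 20.0
```

Emit:
play_rows(
  commands=[0,0,2,0,-1,0,0,2,0,-1,0,0,2,0,-1,0,0,1,0,-1,0,0,0.7,0,-1,0,0,0,0,-1,0,0,0,0,-1,0,0,0,0,-1],
)

```text
time: 15.33
position: [500.9, -263.8, 126.9]
orientation: [0.634, 0.773, 0.0, 0.001]
contact_force: [-0.2, 0.3, -0.8]
grip_width: 45.3
finger_force: 20.0
```

Emit:
play_rows(
  commands=[0,0,0.3,0,-1,0,0,0.2,0,-1,0,0,0.2,0,-1,0,0,0,0,-1,0,0,0,0,-1],
)

```text
time: 15.75
position: [500.4, -264.0, 119.2]
orientation: [0.635, 0.773, 0.0, 0.0]
contact_force: [-0.3, -0.1, -1.4]
grip_width: 45.6
finger_force: 20.0
```

Emit:
play_rows(
  commands=[0,0,0.1,0,-1,0,0,0,0,-1,0,0,0,0,-1],
)

```text
time: 16.0
position: [500.7, -264.4, 119.0]
orientation: [0.635, 0.773, -0.0, 0.001]
contact_force: [-1.5, -0.0, 8.9]
grip_width: 45.2
finger_force: 20.0
```

Emit:
play_rows(
  commands=[0,0,-0.05,0,0,0,0,0,0,0.6,0,0,0,0,1,0,0,0,0,1,0,0,0,0,1,0,0,0,0,1,0,0,-2,0,1,0,0,-3,0,1,0,0,-4,0,1,0,0,0,0,1],
)

```text
time: 16.83
position: [503.2, -264.7, 214.6]
orientation: [0.635, 0.773, 0.001, 0.004]
contact_force: [1.3, 0.2, -0.1]
grip_width: 92.6
finger_force: 0.0
```

Run:
```python
from h import *
im,d=arm.snapshot("top");P=cloud("top",d)
m=(np.hypot(P[...,0]-502,P[...,1]-15)<32)&(abs(P[...,2]-81)<4);print(m.sum(),P[m].mean(0),np.ptp(P[m],axis=0))
v,u=np.nonzero(m);print(cv2.minEnclosingCircle(np.array([ray("top",a,b,82) for a,b in zip(u,v)],np.float32)))
r=arm.trace("top","candle");print([(x["score"],x["box"]) for x in r])
im,d=arm.snapshot("scene");P=cloud("scene",d)
m=(np.hypot(P[...,0]-502,P[...,1]-15)<32)&(abs(P[...,2]-81)<4);print(m.sum(),P[m].mean(0),np.ptp(P[m],axis=0))
v,u=np.nonzero(m);print(cv2.minEnclosingCircle(np.array([ray("scene",a,b,82) for a,b in zip(u,v)],np.float32)))
go(502,15,.196)
cv2.imwrite("pics/s4.png",cv2.resize(im[80:340,200:520,::-1],(738,600)))
```

```text
269 [502.15807897  14.91171518  80.26018697] [41.32239589 43.69958009  7.54058096]
((501.6739807128906, 15.109209060668945), 22.54795265197754)
[(0.85, [294.5, 189.8, 315.3, 208.9]), (0.58, [179.0, 181.1, 221.3, 225.6])]
216 [497.59851842  14.36431678  81.59963832] [42.95881981 44.27308882  7.09515303]
((497.190673828125, 13.788710594177246), 24.522228240966797)
t 16.98 pos [ 500.2 -264.1  208.7] yaw 0.196 tilt [ 0.0005 -0.0006] cm [ 2.734e+01  5.610e+00 -2.000e-02] turn -0.0 q [ 0.64  0.44 -0.36  1.96  0.22  0.77  0.35] w 92.6 F [-0.1  0.6 -0.3]
```

View pics/s4.png

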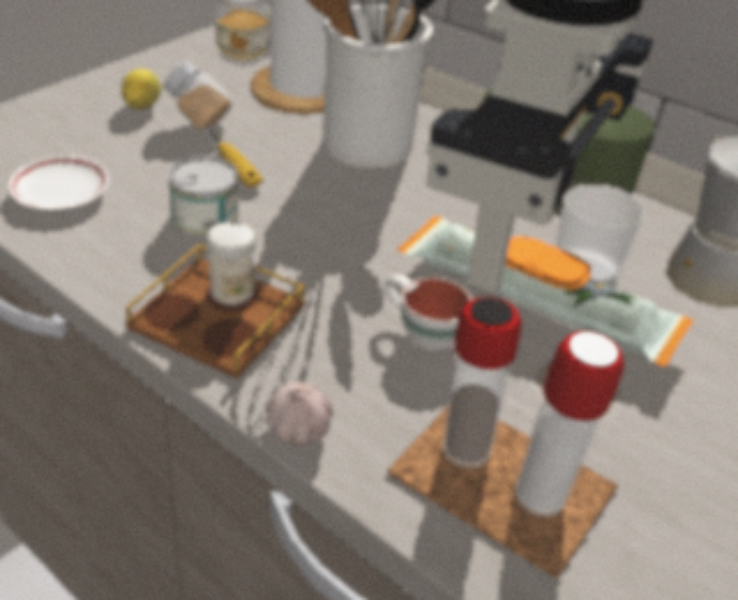

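Both shakers stand upright on the mat (bases at (468,460) and (545,495)). The candle is undisturbed in the tray at (232,265), top at 81 mm.

Emit:
play_rows(
  commands=[2,0.5,0,0,1,3.5,0.7,0,0,1,3.5,0.7,0,0,1,3.5,0.7,0,0,1,3.5,0.7,0,0,1,3.5,0.7,0,0,1,3.5,0.7,0,0,1,3,0.7,2,0,1,1.3,0,3,0,1,0,0,3,0,1],
)

```text
time: 17.82
position: [499.5, 18.3, 127.2]
orientation: [0.633, 0.775, 0.001, -0.0]
contact_force: [0.5, -0.3, -1.3]
grip_width: 93.2
finger_force: 0.0
```

Emit:
play_rows(
  commands=[0,0,0,0,1,0,0,0,0,1,0,0,0,0,1],
)

```text
time: 18.07
position: [500.1, 13.9, 128.8]
orientation: [0.635, 0.773, -0.0, -0.0]
contact_force: [-0.6, -1.2, 0.7]
grip_width: 92.9
finger_force: 0.0
```

```bash
python3 -c "
from h import *
go(500,14.5,.196)"
```

```text
t 18.07 pos [500.1  13.9 128.8] yaw 0.195 tilt [-0.0011 -0.0003] cm [ 0.06  0.01 -0.  ] turn -0.001 q [ 0.1   0.49 -0.34  2.18  0.32  0.52 -0.28] w 92.9 F [-0.6 -1.2  0.7]
```

Emit:
play_rows(
  commands=[0,0,2,0,1,0,0,2,0,1,0,0,2,0,1,0,0,2,0,1,0,0,1,0,1,0,0,0.2,0,1,0,0,0,0,1,0,0,0,0,1,0,0,0,0,1],
)

```text
time: 18.82
position: [500.9, 14.0, 37.9]
orientation: [0.635, 0.773, 0.001, 0.001]
contact_force: [-0.6, -0.4, -0.2]
grip_width: 92.8
finger_force: 0.0
```

Emit:
play_rows(
  commands=[0,0,0,0,-1,0,0,0,0,-1,0,0,0,0,-1,0,0,0,0,-1,0,0,0,0,-1,0,0,0,0,-1,0,0,0,0,-1,0,0,0,0,-1],
)

```text
time: 19.48
position: [500.3, 14.5, 36.6]
orientation: [0.634, 0.773, 0.0, 0.0]
contact_force: [1.2, -1.0, -0.4]
grip_width: 45.6
finger_force: 20.0
```

Emit:
play_rows(
  commands=[0,0,-0.5,0,-1,0,0,-1,0,-1,0,0,-1.5,0,-1,0,0,-2,0,-1,0,0,-2,0,-1,0,0,-1,0,-1,0,0,0,0,-1,0,0,0,0,-1],
)

```text
time: 20.15
position: [500.2, 14.1, 116.7]
orientation: [0.635, 0.773, 0.0, 0.0]
contact_force: [-0.7, -0.5, -2.3]
grip_width: 45.4
finger_force: 20.0
```

```bash
python3 -c "
from h import *
go(494,296,.196)"
```

```text
t 20.15 pos [500.2  14.1 116.7] yaw 0.196 tilt [ 0.0009 -0.    ] cm [27.78  4.87 -0.  ] turn -0.0 q [ 0.1   0.51 -0.33  2.19  0.34  0.49 -0.3 ] w 45.4 F [-0.7 -0.5 -2.3]
```

Emit:
play_rows(
  commands=[2,0.4,0,0,-1,3,0.5,0,0,-1,3.5,0.6,0,0,-1,3.5,0.6,0,0,-1,3.5,0.6,0,0,-1,3.5,0.6,0,0,-1,3.5,0.6,0,0,-1,3,0.5,0,0,-1,2.3,0.5,0,0,-1,0,0,0,0,-1],
)

```text
time: 20.98
position: [492.7, 302.9, 115.2]
orientation: [0.632, 0.775, 0.001, -0.001]
contact_force: [-0.5, 0.0, -2.5]
grip_width: 45.6
finger_force: 20.0
```

Emit:
play_rows(
  commands=[0,0,2,0,-1,0,0,2,0,-1,0,0,1.5,0,-1,0,0,0,0,-1,0,0,0,0,-1,0,0,0,0,-1],
)

```text
time: 21.48
position: [494.0, 296.4, 61.5]
orientation: [0.635, 0.773, -0.0, -0.0]
contact_force: [-0.5, 0.6, -1.7]
grip_width: 45.7
finger_force: 20.0
```

Run:
```python
from h import *
go(494,296,.196)
for c in("top","scene"):
    im,d=arm.snapshot(c);P=cloud(c,d)
    for r in arm.trace(c,"saucer")[:1]:
        m=r["pixels"]&(d>0)
        v,u=np.nonzero(r["pixels"]);q=np.array([ray(c,a,b,17) for a,b in zip(u,v)],np.float32);print(c,r["score"],cv2.minEnclosingCircle(q))
cv2.imwrite("pics/s5.png",cv2.resize(im[80:240,160:360,::-1],(750,600)))
```

```text
t 21.48 pos [494.  296.4  61.5] yaw 0.196 tilt [-0.0005 -0.0004] cm [-0.04 -0.    0.  ] turn -0.0 q [-0.47  0.65 -0.25  2.05  0.33  0.48 -0.77] w 45.7 F [-0.5  0.6 -1.7]
top 0.61 ((495.3773193359375, 290.6387634277344), 55.029449462890625)
scene 0.95 ((491.31939697265625, 296.7528381347656), 58.84727478027344)
```

View pics/s5.png

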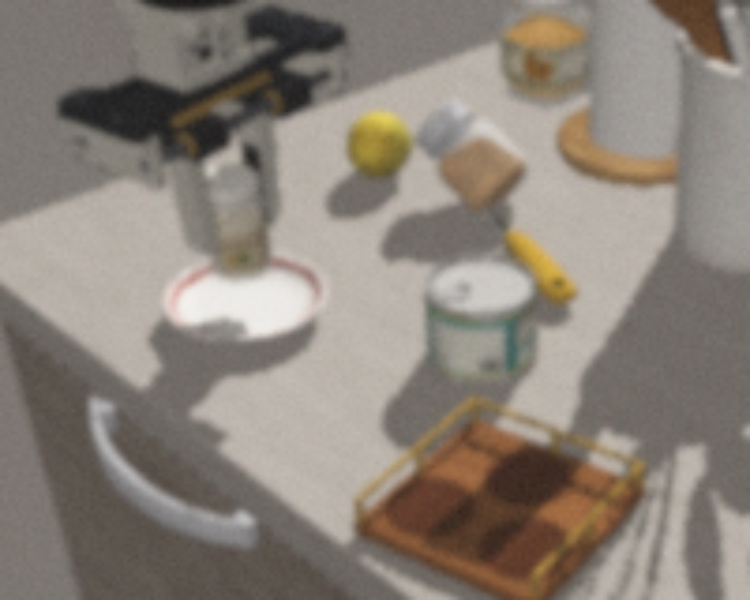

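The candle, bottom at (243,268), hangs above the saucer, centre at (247,297). The position matches, so lower it.

Emit:
play_rows(
  commands=[0,0,1,0,-1,0,0,1,0,-1,0,0,0.4,0,-1,0,0,0.1,0,-1,0,0,0,0,-1,0,0,0,0,-1,0,0,0,0,-1],
)

```text
time: 22.27
position: [494.1, 296.7, 36.7]
orientation: [0.634, 0.773, 0.0, -0.0]
contact_force: [-0.0, -0.4, -1.3]
grip_width: 45.4
finger_force: 20.0
```

Emit:
play_rows(
  commands=[0,0,0.15,0,-1,0,0,0,0,-1,0,0,0,0,-1],
)

```text
time: 22.52
position: [494.1, 296.5, 35.2]
orientation: [0.635, 0.773, 0.0, 0.0]
contact_force: [-0.8, -0.3, -1.7]
grip_width: 45.6
finger_force: 20.0
```

Emit:
play_rows(
  commands=[0,0,0.1,0,-1,0,0,0,0,-1,0,0,0,0,-1],
)

```text
time: 22.77
position: [494.2, 296.6, 34.3]
orientation: [0.635, 0.773, 0.0, 0.0]
contact_force: [-0.4, -0.2, 1.0]
grip_width: 45.6
finger_force: 20.0
```

Emit:
play_rows(
  commands=[0,0,0.05,0,-1,0,0,0,0,-1,0,0,0,0,-1],
)

```text
time: 23.02
position: [494.2, 296.8, 34.2]
orientation: [0.635, 0.773, 0.0, 0.0]
contact_force: [-0.4, -0.2, 7.0]
grip_width: 45.4
finger_force: 20.0
```

Emit:
play_rows(
  commands=[0,0,-0.05,0,0,0,0,0,0,0.6,0,0,0,0,1,0,0,0,0,1,0,0,0,0,1,0,0,0,0,1,0,0,-2,0,1,0,0,-3,0,1,0,0,-4,0,1,0,0,-4,0,1],
)

```text
time: 23.85
position: [493.3, 296.2, 164.9]
orientation: [0.634, 0.773, -0.001, -0.0]
contact_force: [0.7, -0.6, -0.1]
grip_width: 92.5
finger_force: 0.0
```

Emit:
play_rows(
  commands=[0,0,-4,0,1,0,0,0,0,1,0,0,0,0,1],
)

```text
time: 24.1
position: [495.1, 297.0, 206.4]
orientation: [0.635, 0.773, 0.002, 0.001]
contact_force: [0.3, -1.0, -0.2]
grip_width: 92.9
finger_force: 0.0
```

Run:
```python
from h import *
for c in("top","scene"):
    im,d=arm.snapshot(c);P=cloud(c,d)
    for t,p,z in(("candle",(494,296),80),("salt",(501,-335),166),("pepper",(500,-264),156)):
        m=(np.hypot(P[...,0]-p[0],P[...,1]-p[1])<40)&(abs(P[...,2]-z)<4)
        print(c,t,m.sum(),P[m].mean(0).round(1) if m.sum() else 0)
        v,u=np.nonzero(m);
        if len(u):print(cv2.minEnclosingCircle(np.array([ray(c,a,b,z) for a,b in zip(u,v)],np.float32)))
    v,u=np.nonzero((np.hypot(P[...,0]-494,P[...,1]-296)<70)&(abs(P[...,2]-17)<4));print(c,"rim",cv2.minEnclosingCircle(np.array([ray(c,a,b,17) for a,b in zip(u,v)],np.float32)))
go(454.8,-29.3,.196);go(500.5,-264.2,.196)
cv2.imwrite("pics/s6.png",cv2.resize(im[80:340,160:480,::-1],(738,600)))
```

```text
top candle 227 [496.  296.6  78.3]
((495.7433776855469, 295.411865234375), 22.023305892944336)
top salt 247 [ 503.1 -334.1  164.7]
((503.083984375, -333.552490234375), 20.256349563598633)
top pepper 221 [ 499.3 -260.4  154.8]
((498.0863342285156, -258.4143981933594), 20.526243209838867)
top rim ((495.1216735839844, 295.022216796875), 57.085792541503906)
scene candle 134 [492.  296.7  79.2]
((491.41546630859375, 295.50177001953125), 24.14552879333496)
scene salt 392 [ 498.7 -334.6  166. ]
((498.72760009765625, -334.71685791015625), 21.730825424194336)
scene pepper 326 [ 494.6 -260.8  156.1]
((494.8982849121094, -261.52032470703125), 21.901714324951172)
scene rim ((492.2666015625, 297.2585144042969), 58.34953689575195)
t 24.2 pos [493.7 296.  203.4] yaw 0.196 tilt [-0.0006 -0.0007] cm [-3.115e+01 -1.014e+01  3.000e-02] turn -0.0 q [-0.39  0.46 -0.35  1.95  0.22  0.77 -0.67] w 93.3 F [-0.3  0.   0.1]
t 24.2 pos [493.7 296.  203.4] yaw 0.196 tilt [-0.0006 -0.0007] cm [-5.508e+01 -1.023e+01  4.000e-02] turn -0.0 q [-0.39  0.46 -0.35  1.95  0.22  0.77 -0.67] w 93.3 F [-0.3  0.   0.1]
```

View pics/s6.png

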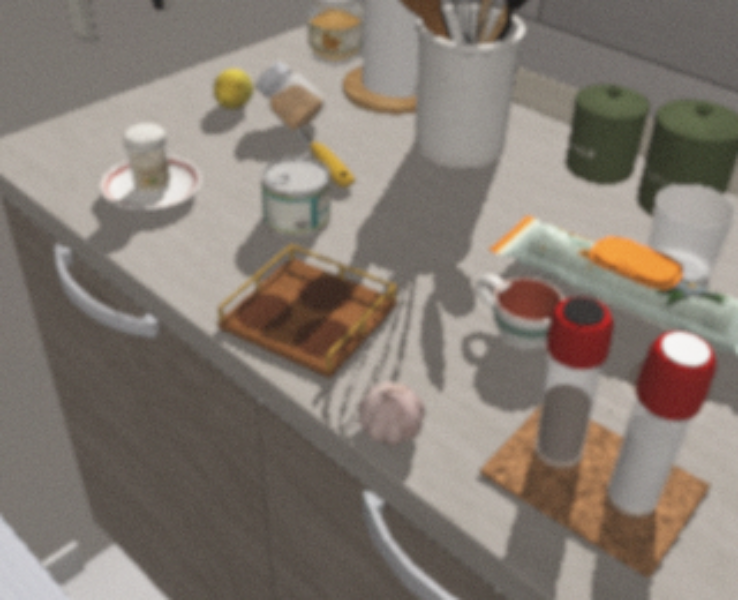

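The candle stands on the saucer at (148,160), within about 2 mm of centre in both views. The shakers stand upright on the mat. Now fetch the pepper.

Emit:
play_rows(
  commands=[-2,-0.4,0,0,1,-3.5,-0.65,0,0,1,-3.5,-0.65,0,0,1,-3.5,-0.65,0,0,1,-3.5,-0.65,0,0,1,-3.5,-0.65,0,0,1,-3.5,-0.65,0,0,1,-3.5,-0.65,0,0,1,-3.5,-0.65,0,0,1,-3.5,-0.65,0,0,1],
)

```text
time: 25.03
position: [496.7, -45.9, 202.3]
orientation: [0.634, 0.773, -0.001, -0.001]
contact_force: [0.5, -0.5, 0.8]
grip_width: 92.4
finger_force: 0.0
```

Emit:
play_rows(
  commands=[-3.5,-0.65,0,0,1,-3.5,-0.65,0,0,1,-3.5,-0.65,0,0,1,-3.5,-0.65,0,0,1,-3.5,-0.65,0,0,1,-2.5,-0.7,0,0,1,-1.2,-0.2,0,0,1,0,0,0,0,1,0,0,0,0,1,0,0,0,0,1],
)

```text
time: 25.87
position: [498.6, -258.1, 203.4]
orientation: [0.634, 0.774, 0.0, -0.001]
contact_force: [1.0, 0.1, 0.3]
grip_width: 92.9
finger_force: 0.0
```

```bash
python3 -c "
from h import *
go(498.5,-261.3,.196)"
```

```text
t 25.87 pos [ 498.6 -258.1  203.4] yaw 0.198 tilt [-0.0011  0.0015] cm [-0.32 -0.08 -0.  ] turn 0.002 q [ 0.6   0.44 -0.31  1.98  0.19  0.75  0.38] w 92.9 F [1.  0.1 0.3]
```

Emit:
play_rows(
  commands=[-0.3,-0.1,1,0,1,0,0,2,0,1,0,0,2,0,1,0,0,2,0,1,0,0,1,0,1,0,0,0.4,0,1,0,0,0,0,1,0,0,0,0,1,0,0,0,0,1],
)

```text
time: 26.62
position: [498.8, -263.4, 121.0]
orientation: [0.634, 0.773, 0.0, 0.001]
contact_force: [-0.2, 0.3, 0.1]
grip_width: 92.8
finger_force: 0.0
```

```bash
python3 -c "
from h import *
go(498.5,-261.3,.196)"
```

```text
t 26.62 pos [ 498.8 -263.4  121. ] yaw 0.196 tilt [ 0.0013 -0.0006] cm [ 0.21  0.01 -0.  ] turn 0.0 q [ 0.57  0.55 -0.26  2.05  0.25  0.57  0.33] w 92.8 F [-0.2  0.3  0.1]
```

Emit:
play_rows(
  commands=[0.2,0,0.1,0,1,0,0,0,0,-1,0,0,0,0,-1,0,0,0,0,-1,0,0,0,0,-1,0,0,0,0,-1,0,0,0,0,-1,0,0,0,0,-1,0,0,0,0,-1,0,0,0,0,-1],
)

```text
time: 27.45
position: [497.9, -261.4, 119.1]
orientation: [0.635, 0.773, 0.0, 0.0]
contact_force: [1.0, 0.4, -0.4]
grip_width: 45.0
finger_force: 20.0
```

Emit:
play_rows(
  commands=[0,0,-0.5,0,-1,0,0,-1,0,-1,0,0,-1.5,0,-1,0,0,-2,0,-1,0,0,-2,0,-1,0,0,-1,0,-1,0,0,0,0,-1,0,0,0,0,-1],
)

```text
time: 28.12
position: [497.8, -261.6, 199.5]
orientation: [0.635, 0.773, 0.0, 0.001]
contact_force: [0.8, 0.2, -2.7]
grip_width: 45.3
finger_force: 20.0
```

```bash
python3 -c "
from h import *
go(454.8,-29.3,.196)"
```

```text
t 28.12 pos [ 497.8 -261.6  199.5] yaw 0.196 tilt [ 0.0009 -0.0007] cm [ 2.362e+01  3.000e-01 -2.000e-02] turn -0.0 q [ 0.6   0.44 -0.31  1.98  0.19  0.74  0.38] w 45.3 F [ 0.8  0.2 -2.7]
```

Emit:
play_rows(
  commands=[2,0,0,0,-1,3,0,0,0,-1,3.5,0,0,0,-1,3.5,0.1,0,0,-1,3.5,0.1,0,0,-1,3.5,0.1,0,0,-1,2.6,0,0,0,-1,2,0,0,0,-1,0,0,0,0,-1,0,0,0,0,-1],
)

```text
time: 28.95
position: [454.1, -28.5, 198.3]
orientation: [0.633, 0.774, -0.001, -0.001]
contact_force: [-0.0, -1.1, -0.7]
grip_width: 45.1
finger_force: 20.0
```

Emit:
play_rows(
  commands=[0,0,1,0,-1,0,0,2,0,-1,0,0,1,0,-1,0,0,0,0,-1,0,0,0,0,-1,0,0,0,0,-1],
)

```text
time: 29.45
position: [454.9, -30.0, 159.2]
orientation: [0.635, 0.773, -0.0, -0.0]
contact_force: [0.5, 0.7, -1.1]
grip_width: 45.4
finger_force: 20.0
```

```bash
python3 -c "
from h import *
go(454.8,-29.3,.196)"
```

```text
t 29.45 pos [454.9 -30.  159.2] yaw 0.195 tilt [-0.0003 -0.0001] cm [ 0.07  0.   -0.  ] turn -0.001 q [ 0.18  0.39 -0.32  2.24  0.24  0.54 -0.12] w 45.4 F [ 0.5  0.7 -1.1]
```

Emit:
play_rows(
  commands=[0,0,1,0,-1,0,0,1.2,0,-1,0,0,0.8,0,-1,0,0,0.4,0,-1,0,0,0.1,0,-1,0,0,0,0,-1,0,0,0,0,-1,0,0,0,0,-1],
)

```text
time: 30.12
position: [455.0, -29.4, 124.5]
orientation: [0.635, 0.773, 0.0, 0.0]
contact_force: [-0.7, 0.5, -1.1]
grip_width: 45.1
finger_force: 20.0
```

Emit:
play_rows(
  commands=[0,0,0.1,0,-1,0,0,0,0,-1,0,0,0,0,-1],
)

```text
time: 30.37
position: [454.8, -29.4, 123.2]
orientation: [0.635, 0.773, 0.0, 0.0]
contact_force: [-0.2, -0.4, -0.9]
grip_width: 45.4
finger_force: 20.0
```

Emit:
play_rows(
  commands=[0,0,0.1,0,-1,0,0,0,0,-1,0,0,0,0,-1],
)

```text
time: 30.62
position: [455.4, -29.2, 122.8]
orientation: [0.634, 0.773, 0.0, 0.001]
contact_force: [-0.3, 0.4, 7.7]
grip_width: 45.0
finger_force: 20.0
```

Seated. Release, rise, and go to the salt.

Emit:
play_rows(
  commands=[0,0,-0.05,0,0,0,0,0,0,0.6,0,0,0,0,1,0,0,0,0,1,0,0,0,0,1,0,0,0,0,1,0,0,-2,0,1,0,0,-3,0,1,0,0,-4,0,1,0,0,0,0,1],
)

```text
time: 31.45
position: [457.2, -28.9, 217.8]
orientation: [0.634, 0.773, 0.002, 0.003]
contact_force: [1.0, 0.1, 0.1]
grip_width: 92.7
finger_force: 0.0
```

```bash
python3 -c "
from h import *
go(500.6,-333.2,.196)"
```

```text
t 31.45 pos [457.2 -28.9 217.8] yaw 0.196 tilt [ 0.0073 -0.0001] cm [-3.069e+01 -1.670e+00  3.000e-02] turn 0.0 q [ 0.23  0.3  -0.37  2.18  0.17  0.68 -0.06] w 92.7 F [1.  0.1 0.1]
```

Emit:
play_rows(
  commands=[-2.5,-0.15,0,0,1,-3.5,-0.15,0,0,1,-3.5,-0.15,0,0,1,-3.5,-0.15,0,0,1,-3.5,-0.15,0,0,1,-3.5,-0.15,0,0,1,-3.5,-0.15,0,0,1,-3.5,-0.15,0,0,1,-2.5,-0.15,0,0,1,-1.2,-0.15,0,0,1],
)

```text
time: 32.28
position: [499.4, -337.3, 212.1]
orientation: [0.636, 0.772, -0.0, 0.0]
contact_force: [-0.5, -0.6, -0.1]
grip_width: 92.9
finger_force: 0.0
```

Emit:
play_rows(
  commands=[0,0,1,0,1,0,0,1,0,1,0,0,0,0,1,0,0,0,0,1,0,0,0,0,1],
)

```text
time: 32.7
position: [500.1, -331.6, 192.5]
orientation: [0.634, 0.774, 0.0, -0.0]
contact_force: [0.3, 0.8, 0.7]
grip_width: 93.1
finger_force: 0.0
```

```bash
python3 -c "
from h import *
go(500.6,-333.2,.196)"
```

```text
t 32.7 pos [ 500.1 -331.6  192.5] yaw 0.198 tilt [-0.0004  0.0007] cm [-0.16  0.02 -0.  ] turn 0.002 q [ 0.69  0.49 -0.29  1.91  0.2   0.77  0.49] w 93.1 F [0.3 0.8 0.7]
```

Down to 122.6.

Emit:
play_rows(
  commands=[-0.15,0,2,0,1,0,0,2,0,1,0,0,2,0,1,0,0,0.9,0,1,0,0,0.1,0,1,0,0,0,0,1,0,0,0,0,1,0,0,0,0,1],
)

```text
time: 33.37
position: [500.8, -335.0, 123.8]
orientation: [0.634, 0.773, 0.0, 0.001]
contact_force: [0.4, -0.4, 0.6]
grip_width: 92.9
finger_force: 0.0
```

Emit:
play_rows(
  commands=[0,0,0,0,-1,0,0,0,0,-1,0,0,0,0,-1,0,0,0,0,-1,0,0,0,0,-1,0,0,0,0,-1,0,0,0,0,-1,0,0,0,0,-1],
)

```text
time: 34.03
position: [500.2, -334.9, 122.6]
orientation: [0.635, 0.773, 0.0, 0.0]
contact_force: [0.6, 1.2, -0.1]
grip_width: 45.1
finger_force: 20.0
```

Emit:
play_rows(
  commands=[0,0,-0.5,0,-1,0,0,-1,0,-1,0,0,-2,0,-1,0,0,-3,0,-1,0,0,-3,0,-1,0,0,-3,0,-1,0,0,-3,0,-1,0,0,-1.5,0,-1,0,0,0,0,-1,0,0,0,0,-1],
)

```text
time: 34.87
position: [500.1, -334.9, 293.6]
orientation: [0.635, 0.773, 0.0, 0.001]
contact_force: [-0.2, -0.2, -2.0]
grip_width: 44.9
finger_force: 20.0
```

```bash
python3 -c "
from h import *
go(441.3,31.2,.196)
im,d=arm.snapshot('top');P=cloud('top',d)
m=(np.hypot(P[...,0]-455,P[...,1]+29)<35)&(abs(P[...,2]-160)<4);print(m.sum(),P[m].mean(0))"
```

```text
t 34.87 pos [ 500.1 -334.9  293.6] yaw 0.196 tilt [ 0.0014 -0.0011] cm [37.05  1.36 -0.05] turn -0.0 q [ 0.72  0.39 -0.32  1.79  0.14  0.98  0.54] w 44.9 F [-0.2 -0.2 -2. ]
229 [456.41197196 -28.82159715 158.91496375]
```

Emit:
play_rows(
  commands=[2,0.1,0,0,-1,3,0.1,0,0,-1,3.5,0.1,0,0,-1,3.5,0.15,0,0,-1,3.5,0.15,0,0,-1,3.5,0.15,0,0,-1,3.5,0.15,0,0,-1,3.5,0.15,0,0,-1,3.5,0.15,0,0,-1,3.5,0.15,0,0,-1],
)

```text
time: 35.75
position: [447.6, -7.2, 291.3]
orientation: [0.635, 0.773, -0.001, -0.001]
contact_force: [0.4, -0.8, -0.8]
grip_width: 44.9
finger_force: 20.0
```

Emit:
play_rows(
  commands=[2.5,0,0,0,-1,1.3,0,0,0,-1,0,0,0,0,-1,0,0,0,0,-1,0,0,0,0,-1],
)

```text
time: 36.17
position: [441.4, 27.7, 291.8]
orientation: [0.635, 0.773, -0.001, -0.001]
contact_force: [0.0, 0.6, -2.0]
grip_width: 44.6
finger_force: 20.0
```

```bash
python3 -c "
from h import *
go(441.3,30,.196)"
```

```text
t 36.17 pos [441.4  27.7 291.8] yaw 0.195 tilt [-0.0018 -0.0004] cm [ 0.23  0.04 -0.  ] turn -0.001 q [ 0.23  0.2  -0.49  2.1   0.12  0.87 -0.14] w 44.6 F [ 0.   0.6 -2. ]
```

Emit:
play_rows(
  commands=[0.2,0,0,0,-1,0,0,1.5,0,-1,0,0,2.5,0,-1,0,0,2.5,0,-1,0,0,2.5,0,-1,0,0,2.5,0,-1,0,0,1.5,0,-1,0,0,0,0,-1,0,0,0,0,-1,0,0,0,0,-1],
)

```text
time: 37.0
position: [441.9, 30.4, 163.3]
orientation: [0.635, 0.773, 0.0, 0.0]
contact_force: [0.3, -0.7, -2.4]
grip_width: 44.9
finger_force: 20.0
```

```bash
python3 -c "
from h import *
go(441.3,30,.196)"
```

```text
t 37.0 pos [441.9  30.4 163.3] yaw 0.195 tilt [0.0007 0.0001] cm [-0.03 -0.07 -0.  ] turn -0.001 q [ 0.12  0.38 -0.42  2.26  0.29  0.55 -0.33] w 44.9 F [ 0.3 -0.7 -2.4]
```

Emit:
play_rows(
  commands=[0,0,1,0,-1,0,0,1.2,0,-1,0,0,0.8,0,-1,0,0,0.4,0,-1,0,0,0.1,0,-1,0,0,0,0,-1,0,0,0,0,-1,0,0,0,0,-1],
)

```text
time: 37.67
position: [441.6, 30.8, 128.1]
orientation: [0.635, 0.773, 0.0, 0.0]
contact_force: [-0.8, 0.6, -1.4]
grip_width: 45.2
finger_force: 20.0
```

Emit:
play_rows(
  commands=[0,0,0.1,0,-1,0,0,0,0,-1,0,0,0,0,-1],
)

```text
time: 37.92
position: [441.3, 30.7, 126.7]
orientation: [0.635, 0.773, 0.0, 0.0]
contact_force: [0.5, 0.6, -2.0]
grip_width: 45.2
finger_force: 20.0
```

Emit:
play_rows(
  commands=[0,0,0.1,0,-1,0,0,0,0,-1,0,0,0,0,-1],
)

```text
time: 38.17
position: [442.1, 30.8, 126.2]
orientation: [0.635, 0.773, 0.001, 0.001]
contact_force: [0.4, -0.6, 7.4]
grip_width: 44.8
finger_force: 20.0
```

Emit:
play_rows(
  commands=[0,0,-0.05,0,0,0,0,0,0,0.6,0,0,0,0,1,0,0,0,0,1,0,0,0,0,1,0,0,0,0,1,0,0,-2,0,1,0,0,-3,0,1,0,0,-4,0,1,0,0,-3,0,1],
)

```text
time: 39.0
position: [441.0, 31.1, 248.1]
orientation: [0.634, 0.773, 0.0, -0.0]
contact_force: [0.6, -0.0, 0.4]
grip_width: 92.6
finger_force: 0.0
```

Emit:
play_rows(
  commands=[-2,0,0,0,1,-3.5,0,0,0,1,-3.5,0,0,0,1,-3.5,0,0,0,1,-3.5,0,0,0,1,-3,0,0,0,1,-2,0,0,0,1,0,0,0,0,1,0,0,0,0,1,0,0,0,0,1],
)

```text
time: 39.83
position: [481.9, -174.4, 245.9]
orientation: [0.634, 0.773, 0.0, -0.0]
contact_force: [-0.6, 0.6, -0.5]
grip_width: 93.3
finger_force: 0.0
```

Run:
```python
from h import *
for c in("top","scene"):
    im,d=arm.snapshot(c);P=cloud(c,d)
    for t,p,z in(("candle",(494,296),80),("salt",(442,31),170),("pepper",(454,-29),160)):
        m=(np.hypot(P[...,0]-p[0],P[...,1]-p[1])<29)&(abs(P[...,2]-z)<4)
        print(c,t,m.sum(),P[m].mean(0).round(1) if m.sum() else 0)
go(0,0)
cv2.imwrite("pics/s7.png",cv2.resize(im[80:340,160:480,::-1],(738,600)))
```

```text
top candle 229 [496.1 295.9  78.5]
top salt 235 [444.6  29.7 168.9]
top pepper 227 [456.6 -28.7 158.9]
scene candle 132 [491.6 296.5  79.4]
scene salt 191 [440.   27.9 170. ]
scene pepper 212 [451.5 -30.  160. ]
t 39.93 pos [ 482.1 -173.9  246.1] yaw 0.198 tilt [-0.0002  0.0003] cm [ 2.653e+01 -4.385e+01  1.000e-02] turn None q [ 0.55  0.34 -0.41  2.03  0.18  0.81  0.23] w 93.4 F [ 0.1 -0.7  0.3]
```

View pics/s7.png

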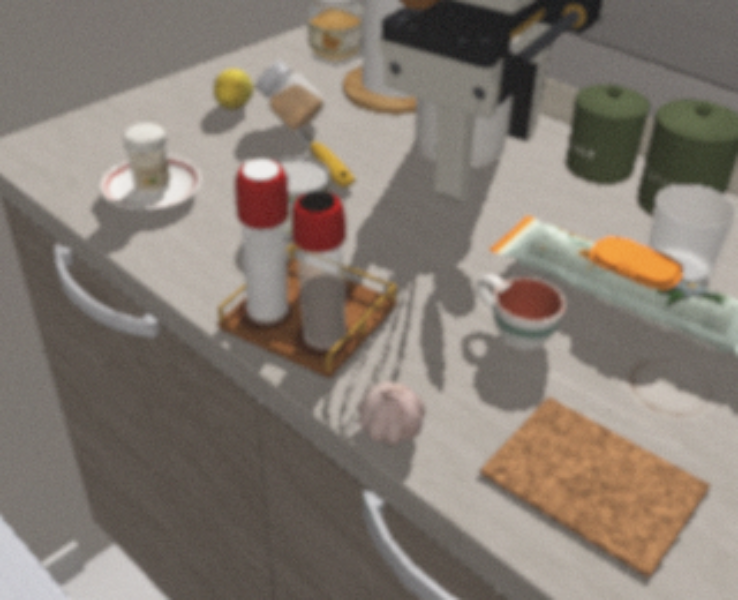

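Both shakers stand upright in the tray, salt at (263,240) and pepper at (322,270), within about 2 mm of their starting spots. The candle is on the saucer at (148,160) and the gripper is clear.

```bash
python3 -c "
from bench import arm
print(arm.sign_off())"
```

```text
the job is handed in; nothing more can be done
None
```

The job is handed in: in the last pictures the candle stands about 2 mm from the saucer's centre, both shakers stand upright within about 2 mm of their starting spots, and the gripper is clear of everything; sign-off gave no verdict.

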